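Set the sharpening stone against the fence and lock it with the locating pin

ROBOT

A 6-joint arm with a two-finger parallel gripper is mounted at the origin on the work surface. World frame = base frame: x ahead of the robot, y to its left, z up, the work surface at z = 0. Lengths are in m, angles in degrees, forces in N, time in s.
With the tool pointing down it reaches from about 0.4 to 0.825 m from the base axis. Payload 7 kg.
Tool frame: the origin (TCP) lies midway between the tips of the shut fingers; the grasp point (between the pads) lies 19 mm behind it; x points along the fingers, z is the direction in which the jaws open and shut, and the axes are right-handed (so a half turn about x gives the same grasp; the last joint's range is limited). The gripper opens to 88 mm and grips with 3 to 60 N. Pads are 19 mm wide; open, the fingers measure 130 mm over their backs; the gripper's body (78 mm by 193 mm) begins 47 mm behind the grasp point.
Start: joints at [93.455, 20.546, 0.682, 0, -70.136, -16.507], TCP at [0.152, 0.658, 0.227] pointing down, gripper open.
Joint ranges: [-176.03, 176.03], [-82.01, 121.73], [-58.28, 71.71], [-173.87, 95.51], [-174.79, -0.11], [-173.66, 173.66]. Speed limits (degrees/s): [136.94, 136.94, 172.46, 180, 180, 180].

INTERFACE

Orientations are given as [roll, pitch, yaw] about the fixed x, y, z axes, in that order (R = Rz(yaw) Ry(pitch) Rx(roll)).
In Python, from plant import get_state, capture, close_job gives the robot as it stands.
- The arm moves only by the tool play_rows, never from a script. Its argument "series" is one flat list of numbers, 4 for each row, row after row: the shift along the tool's x, y, z in m, then the turn about the tool's x in rad. In form: [tx, ty, tz, spin, tx, ty, tz, spin, ...]. A call has exactly 5 rows; each row shifts and turns the commanded pose from where the row before left it, along the tool's axes as they then stand; what a row does not reach is not made up. A row lasts 1/12 s, in which the tool goes at most 41.7 mm and 7.16 degrees, less where a joint would pass 70% of its speed; a pose out of reach is approached as far as the arm can. A call is refused whole if a number of a shift passes 0.0417 or a number of a turn 0.125, either way. A call with a gripper value outside its range is refused whole. "jaw" is the opening in per cent of the stroke, from 0 (shut) to 100 (fully open), set as the call begins (left out, the last holds). The fingers move at their own pace and stop on an object; "squeeze" is the grip in N (left out, the last holds). Time passes only in rows, so rows that do not move let the fingers close, or fill a call up. It gives the time, the measured TCP pose, the force and the opening at its end, in the units of the state.
- get_state(): the state, without advancing time (a new reading comes with each control period).
- capture(name): name is "scene" or "top" or "wrist"; returns a dict with "img" (420x560x3 uint8, blue, green, red), "K" (3x3 intrinsics, pixels), "world_from_camera" (4x4, takes a point from camera to world coordinates). Camera axes: x right, y down, z forward; pixel columns grow to the right and rows downward; lengths in m; the calibration is good to about 2 mm. A picture is of the moment at which its call begins. There is no depth.
- close_job(): hands the job in, once; it reports no verdict.
The state is a dict: "time_s": time; "joints": joint angles; "qd": joint speeds; "joint_torque": joint torques, N m; "tcp_pos": TCP position; "eef_rot": TCP orientation; "contact_force": force on the tool from outside, world axes, zero at the start; "moment": the same for the moment, N m; "gripper_width": finger opening in m.
Only numpy, scipy, OpenCV 4.12 (cv2) and the standard library are available. Lean on these libraries where they do the work, as an engineer would, in place of code of your own. Each camera call takes 0.05 s, during which the arm holds its last target.

TASK

On the engraver's bench plate, push the sharpening stone squarely against the brass fence, about mid-length of the fence, so that its long face touches flush all along. Then lock it there: take the wood-handled locating pin from its block, drop it fully home into the small blind hole in the steel plate just in front of the stone, and let go; the hole is unmarked, so feel for it by sliding the pin's tip over the plate along the stone. Leave the bracelet, the graver and the brush where they lie.

Things in the scene. Friction and masses are not known exactly. Their poses are not given: they have to be found in the camera images.
- fence: Brass bar 22 mm deep, 200 mm long, 16 mm high, fixed on the steel plate. Origin: mid-length of its flat working face (which looks to the robot), at the level of the plate's top. +y runs along that face, +z up; the stone belongs on the -x side. Plate: dark steel, fixed, its top 28 mm above the table; it reaches from x = -170 to 50 mm and at least 125 mm either side in y.
- hole_line (a point): Point on the plate's top, at x = -50.5 mm, y = 0 of the fence frame (same axes as the fence). The blind hole's centre lies on the line through this point along y, anywhere from -30 to +30 mm, different every time. The hole is round, 9.6 mm wide, 21 mm deep, unmarked. The line runs 6.5 mm in front of the stone's near face once the stone is home.
- stone_center (a point): Centre of the loose two-tone grey sharpening stone lying flat on the plate between fence and robot: 44 mm wide (x), 150 mm long (y), 25 mm high, 0.27 to 0.53 kg. It starts 25 to 50 mm off the fence and askew. Home, this point is 22 mm from the fence's face (x = -22, z = 12.5 mm in the fence frame).
- pin_grip (a point): Centre of the locating pin's upright handle, a dark wooden cylinder 26 mm across, 42 mm long, 56 to 98 mm above the tip; this point is on the axis, 77 mm above the tip. Below it a brass ferrule (18 mm across, 6 mm high) and a steel pin 8 mm across. z is the axis, up. About 0.08 kg. Fully home, the tip is 21 mm below the plate's top.
- pin_tip (a point): The lower end of the locating pin, on its axis (8 mm across, rim chamfered by about 1 mm). z is the pin's axis, up.
- holder: Light wooden block 70 by 70 mm, 35 mm high, fixed on the table; the pin stands loosely in its central round hole, 9.6 mm wide and 25 mm deep, with its tip 10 mm above the table. Origin: centre of its underside. It may be on the left or on the right of the plate.
- bracelet: Bystander: steel bracelet ring lying flat, 68 mm across, 12 mm high, on the other side of the plate from the holder. Origin: centre of its underside.
- graver: Bystander: engraver's tool lying flat, wooden handle, about 125 mm long along its x, 32 mm high, left of the plate. Origin: below the handle's ferrule, at its underside.
- brush: Bystander: bench brush lying on its bristles, 130 mm long along its x, 45 mm wide, 38 mm high, right of the plate. Origin: centre of its underside.
Not all that is in view belongs to the job. What is meant by the part that bears stone_center is not green, and is the smaller of those in its own colour.

How it is judged (in metres and radians):
On the way, in this order (a step that is already met when the one before it is completed fails the run):
1. the stone lies flush against the fence (x of stone_center in the frame of fence between -0.0245 and -0.019 m and angle between the y axis of stone_center and the y axis of fence, either way round below 0.02 rad and angle between stone_center's own z axis and vertical below 0.05 rad and z of stone_center in the frame of fence below 0.016 m and y of stone_center in the frame of fence between -0.035 and 0.035 m), for 0.2 s.
2. the pin is home in the blind hole (z of pin_tip in the frame of fence between -0.026 and -0.017 m and x of pin_tip in the frame of fence between -0.0545 and -0.0465 m and y of pin_tip in the frame of fence between -0.038 and 0.038 m and angle between pin_tip's own z axis and vertical below 0.17 rad), for 0.2 s.
At the end, for the whole second after the job is handed in: The stone lies flat with its long face against the fence (gap at its middle under 2.5 mm, parallel within 0.02 rad, within 35 mm of the fence's mid-length) and the pin stands released in the plate's blind hole, its tip at least 17 mm below the plate's top and leaning less than 0.17 rad (all of step 1 and all of step 2); the robot touches nothing.
It fails at once if the bracelet is moved by more than 20 mm (distance of bracelet from where it was at the start of the episode above 0.02 m).
It fails at once if the graver is moved by more than 20 mm (distance of graver from where it was at the start of the episode above 0.02 m).
It fails at once if the brush is moved by more than 20 mm (distance of brush from where it was at the start of the episode above 0.02 m).
It also fails if it takes over 72 s, if anything falls off the work surface, if the arm or the gripper's body presses on something with over 40 N, if the wrist force passes 120 N, or if a joint passes its speed limit or range.

## Working session

There is one attempt and no reset: what is moved stays moved. The work goes in short steps, Python scripts to look and compute and a tool call to move; the robot and the scene stay as the last step left them, time stands still between calls to the robot, and variables do not carry over. Pictures are saved under pics/ and viewed, and the job is handed in when it is done.

Besides the shell and the picture viewer there is one more tool, called by a JSON object that holds its "op" and its "data", one argument or row to a line. play_rows: Moves the arm, as the interface text tells. Its arguments: {"type":"object","properties":{"series":{"type":"array","items":{"type":"number"}},"jaw":{"type":"number"},"squeeze":{"type":"number"}},"required":["series"]}

```bash
mkdir -p pics; ls; python3 - <<'E'
from plant import get_state, capture
import cv2,numpy as np
np.set_printoptions(precision=4,suppress=True)
print(get_state())
for n in ["scene","top"]:
    c=capture(n); cv2.imwrite(f"pics/{n}0.png",c["img"]); np.savez(f"pics/{n}0.npz",**c); print(n,c["K"],c["world_from_camera"])
E
```

```text
pics
{'time_s': 0.0, 'joints': array([ 93.4545,  20.5937,   0.6335,  -0.0191, -70.1359, -16.5071]), 'qd': array([-0.0296,  0.0025,  0.0453,  0.0353,  0.0444, -0.0812]), 'joint_torque': array([  0.0001, -58.2704,  29.3071,   6.9974,   0.0072,  -0.0001]), 'tcp_pos': array([0.1524, 0.6571, 0.2256]), 'eef_rot': array([  5.9317,  89.9022, -97.1274]), 'contact_force': array([ 0.6706, -0.1866, -0.8554]), 'moment': array([0.0073, 0.0169, 0.0079]), 'gripper_width': 0.08766716521678974}
scene [[464.3297   0.     268.9655]
 [  0.     464.3297 207.9915]
 [  0.       0.       1.    ]] [[-0.6493  0.4101 -0.6405  1.1887]
 [ 0.7603  0.3309 -0.559   0.5935]
 [-0.0173 -0.8499 -0.5267  0.6925]
 [ 0.      0.      0.      1.    ]]
top [[434.748    0.     283.5384]
 [  0.     434.748  204.993 ]
 [  0.       0.       1.    ]] [[-0.0066 -0.9762  0.2168  0.2569]
 [-1.      0.0075  0.0031 -0.0225]
 [-0.0047 -0.2168 -0.9762  1.0848]
 [ 0.      0.      0.      1.    ]]
```

View pics/scene0.png

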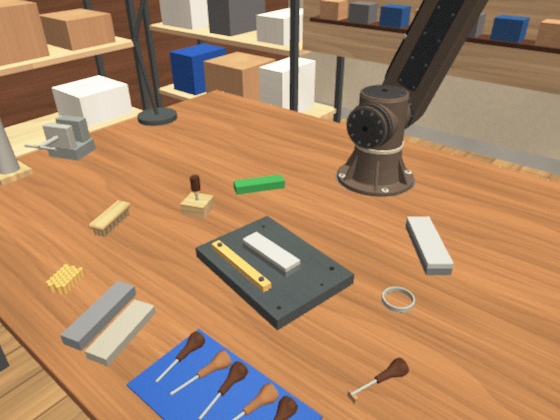

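View pics/top0.png

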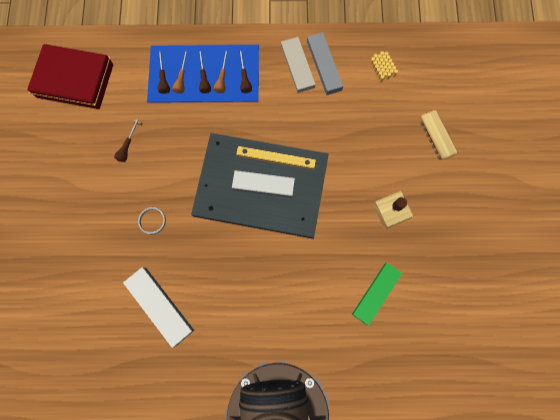

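The top view shows five stone-like things: white/grey on the plate (263,183), larger white (157,307), green (378,294), and two grey ones at the back (297,65) and (325,63). The one on the plate fits: not green, and smaller than its white twin. The holder and pin are at (396,208). Next, a close crop and measurement.

```bash
cat > h.py <<'E'
import cv2,numpy as np
np.set_printoptions(precision=4,suppress=True)
def ray(c,uv):
    K=c["K"];T=c["world_from_camera"]
    d=np.linalg.inv(K)@np.array([uv[0],uv[1],1.0]); return T[:3,3],T[:3,:3]@d
def at_z(c,uv,z):
    o,d=ray(c,uv); return o+d*(z-o[2])/d[2]
def proj(c,p):
    T=np.linalg.inv(c["world_from_camera"]); q=T[:3,:3]@np.asarray(p)+T[:3,3]; q=c["K"]@q; return q[:2]/q[2]
E
python3 - <<'E'
from h import *
c=dict(np.load("pics/top0.npz")); im=c["img"]
cr=im[120:250,180:420]; cv2.imwrite("pics/crop0.png",cv2.resize(cr,None,fx=3.3,fy=3.3,interpolation=cv2.INTER_CUBIC))
hsv=cv2.cvtColor(im,cv2.COLOR_BGR2HSV)
def seg(name,m,x0,x1,y0,y1,z):
    mm=np.zeros_like(m);mm[y0:y1,x0:x1]=m[y0:y1,x0:x1]
    cs,_=cv2.findContours(mm,cv2.RETR_EXTERNAL,cv2.CHAIN_APPROX_NONE); k=max(cs,key=cv2.contourArea)
    P=np.array([at_z(c,p[0],z)[:2] for p in k],np.float32)
    r=cv2.minAreaRect(P); b=cv2.boxPoints(r)
    print(name,"ctr",np.array(r[0]),"size",np.array(r[1]),"ang",r[2]); print(b)
seg("stone",((hsv[...,1]<40)&(hsv[...,2]>150)).astype(np.uint8)*255,210,320,160,205,.053)
seg("fence",((hsv[...,1]>100)&(hsv[...,2]>120)&(hsv[...,0]>15)&(hsv[...,0]<35)).astype(np.uint8)*255,225,325,140,172,.044)
seg("plate",((hsv[...,2]<90)&((hsv[...,1]<120)|(hsv[...,0]>40))).astype(np.uint8)*255,185,335,125,245,.028)
E
```

```text
stone ctr [0.5432 0.0315] size [0.1499 0.0445] ang 82.00802612304688
[[ 0.5107 -0.0396]
 [ 0.5548 -0.0458]
 [ 0.5756  0.1026]
 [ 0.5316  0.1088]]
fence ctr [0.6126 0.0003] size [0.2    0.0249] ang 79.0703125
[[ 0.5814 -0.0955]
 [ 0.6059 -0.1003]
 [ 0.6438  0.0961]
 [ 0.6193  0.1008]]
plate ctr [0.5461 0.0391] size [0.3088 0.2217] ang 79.02630615234375
[[ 0.4079 -0.0914]
 [ 0.6255 -0.1336]
 [ 0.6843  0.1695]
 [ 0.4666  0.2117]]
```

View pics/crop0.png

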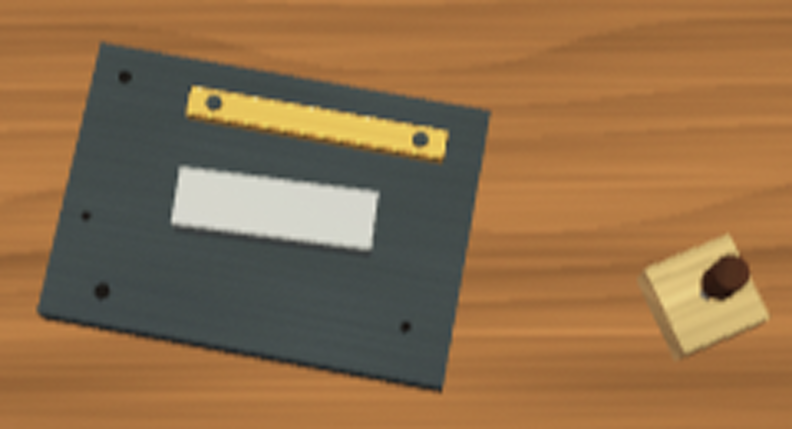

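The crop shows the stone with a white top at about 150 x 44.5 mm, as it should be. The brass fence lies behind it, and the block with the pin is at right. Now I'll work out the staging move.

```bash
cat >> h.py <<'E'
from scipy.spatial.transform import Rotation as Ro
import json,os
def toolR(s): return Ro.from_euler("xyz",s["eef_rot"],degrees=True).as_matrix()
YAWF=-10.93; FO=np.array([0.6033,0.0021,0.028])
if os.path.exists("f.json"):
    j=json.load(open("f.json")); YAWF=j["yaw"]; FO=np.array(j["o"])
RF=Ro.from_euler("z",YAWF,degrees=True).as_matrix()
def f2w(p): return FO+RF@np.array(p,float)
def w2f(p): return RF.T@(np.array(p)-FO)
def plan(s,target,zdir=None):
    R=toolR(s); d=R.T@(np.array(target)-s["tcp_pos"])
    print("tcp",s["tcp_pos"],"in fence",w2f(s["tcp_pos"]),"F",s["contact_force"],"w",s["gripper_width"])
    print("tool shift before spin",d,"n rows",np.abs(d).max()/.0417)
    if zdir is not None:
        z=R[:,2]; 
        zd=np.array([*zdir,0.]); 
        a=np.arctan2(np.dot(R[:,0],np.cross(z,zd)),np.dot(z,zd)); print("spin rad",a,"or",a-np.sign(a)*np.pi)
    return d
E
python3 - <<'E'
from h import *
from plant import get_state
s=get_state(); print(toolR(s))
plan(s,f2w([-.115,.017,.19]),RF[:2,1])
c=dict(np.load("pics/top0.npz"))
for uv in [(396,208)]: print(at_z(c,uv,.035))
print("handle",at_z(c,(400,204),.1))
E
```

```text
[[-0.0002  0.9742 -0.2259]
 [-0.0015 -0.2259 -0.9742]
 [-1.      0.0002  0.0015]]
tcp [0.1524 0.6571 0.2257] in fence [-0.567   0.5577  0.1977] F [-0.5357  1.0137 -0.2451] w 0.08729001519455953
tool shift before spin [0.0086 0.4717 0.5235] n rows 12.55408025486386
spin rad 3.1044933633142096 or -0.03709929027558356
[ 0.4803 -0.2965  0.035 ]
handle [ 0.4759 -0.2893  0.1   ]
```

{"op": "play_rows", "data": {
  "series": [0, 0.0236, 0.0262, 0, 0, 0.0236, 0.0262, 0, 0, 0.0236, 0.0262, 0, 0, 0.0236, 0.0262, 0, 0, 0.0236, 0.0262, 0],
  "jaw": 100,
  "squeeze": 30
}}

```text
time_s: 0.52
tcp_pos: [0.2383, 0.5015, 0.2261]
eef_rot: [0.8, 90.0, -102.3]
contact_force: [1.2, 0.1, 0.4]
gripper_width: 0.0876
```

{"op": "play_rows", "data": {
  "series": [0, 0.0236, 0.0262, 0, 0, 0.0236, 0.0262, 0, 0, 0.0236, 0.0262, 0, 0, 0.0236, 0.0262, 0, 0, 0.0236, 0.0262, 0]
}}

```text
time_s: 0.93
tcp_pos: [0.3235, 0.3472, 0.2264]
eef_rot: [-42.5, 90.0, -145.6]
contact_force: [0.9, 0.6, 0.7]
gripper_width: 0.0879
```

{"op": "play_rows", "data": {
  "series": [0, 0.0236, 0.0262, 0, 0, 0.0236, 0.0262, 0, 0, 0.0236, 0.0262, 0, 0, 0.0236, 0.0262, 0, 0, 0.0236, 0.0262, 0]
}}

```text
time_s: 1.35
tcp_pos: [0.4088, 0.193, 0.2266]
eef_rot: [-161.6, 90.0, 95.3]
contact_force: [1.0, 0.7, 1.1]
gripper_width: 0.0879
```

{"op": "play_rows", "data": {
  "series": [0, 0.0236, 0.0262, 0, 0, 0.0236, 0.0262, 0, 0, 0.0236, 0.0262, 0, 0, 0.0236, 0.0262, 0, 0, 0.0236, 0.0262, -0.037]
}}

```text
time_s: 1.77
tcp_pos: [0.4942, 0.0387, 0.2265]
eef_rot: [-117.7, 90.0, 141.3]
contact_force: [1.0, 0.4, 0.5]
gripper_width: 0.0877
```

```bash
python3 - <<'E'
from h import *
from plant import get_state,capture
s=get_state(); plan(s,f2w([-.115,.017,.19]),RF[:2,1])
print(s["joints"])
c=capture("wrist"); cv2.imwrite("pics/w1.png",c["img"]); np.savez("pics/w1.npz",**c)
E
```

```text
tcp [0.4942 0.0387 0.2265] in fence [-0.114   0.0153  0.1985] F [0.9707 0.3937 0.5052] w 0.08771117737506956
tool shift before spin [ 0.0085 -0.001  -0.0017] n rows 0.20354722815384443
spin rad 3.141115006981744 or -0.00047764660804894277
[ 27.2319   3.476  -21.3621  -0.0088 -65.1654  51.8144]
```

View pics/w1.png

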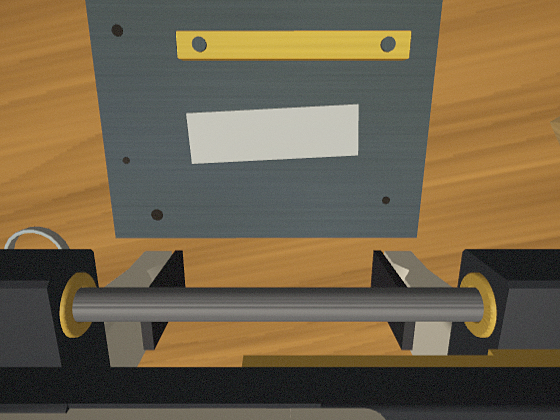

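The wrist view shows the fence at (294,44), the stone at (273,134) and the fingers at the bottom. I'll refine the fence pose here.

```bash
cat > seg.py <<'E'
from h import *
def seg(c,name,m,z,box=None,show=True):
    if box: 
        x0,x1,y0,y1=box; mm=np.zeros_like(m);mm[y0:y1,x0:x1]=m[y0:y1,x0:x1]; m=mm
    cs,_=cv2.findContours(m,cv2.RETR_EXTERNAL,cv2.CHAIN_APPROX_NONE); k=max(cs,key=cv2.contourArea)
    P=np.array([at_z(c,p[0],z)[:2] for p in k],np.float32)
    r=cv2.minAreaRect(P); b=cv2.boxPoints(r)
    print(name,"ctr",np.array(r[0]),"size",np.array(r[1]),"ang",r[2]); print(b)
    return b
def masks(im):
    hsv=cv2.cvtColor(im,cv2.COLOR_BGR2HSV)
    return (((hsv[...,1]<45)&(hsv[...,2]>150)).astype(np.uint8)*255, ((hsv[...,1]>150)&(hsv[...,2]>150)&(hsv[...,0]>20)&(hsv[...,0]<35)).astype(np.uint8)*255, ((hsv[...,2]<125)&(hsv[...,0]>40)).astype(np.uint8)*255)
E
python3 - <<'E'
from seg import *
c=dict(np.load("pics/w1.npz")); a,b,p=masks(c["img"])
hsv=cv2.cvtColor(c["img"],cv2.COLOR_BGR2HSV)
for v in range(26,64,2): print(v,hsv[v,290],c["img"][v,290])
seg(c,"stone",a,.053,(150,400,90,180)); seg(c,"fence",b,.044,(150,430,20,70)); seg(c,"plate",p,.028,(80,460,0,245))
E
```

```text
26 [94 19 92] [92 91 85]
28 [82 31 91] [88 91 80]
30 [ 16  64 115] [ 86 101 115]
32 [ 24 162 221] [ 81 192 221]
34 [ 23 159 215] [ 81 185 215]
36 [ 24 172 208] [ 68 180 208]
38 [ 23 161 212] [ 78 182 212]
40 [ 24 165 212] [ 75 184 212]
42 [ 24 166 211] [ 74 182 211]
44 [ 23 159 210] [ 79 181 210]
46 [ 24 158 205] [ 78 178 205]
48 [ 24 155 210] [ 82 183 210]
50 [ 24 162 215] [ 78 186 215]
52 [ 24 164 214] [ 76 185 214]
54 [ 23 159 210] [ 79 180 210]
56 [ 23 161 209] [ 77 180 209]
58 [ 21 178 200] [ 60 158 200]
60 [ 18 137 119] [ 55  94 119]
62 [93 24 94] [94 93 85]
stone ctr [0.5439 0.033 ] size [0.1506 0.0443] ang 82.01620483398438
[[ 0.5115 -0.0384]
 [ 0.5553 -0.0446]
 [ 0.5763  0.1045]
 [ 0.5324  0.1107]]
fence ctr [0.6138 0.0019] size [0.1995 0.0213] ang 79.08568572998047
[[ 0.5845 -0.094 ]
 [ 0.6054 -0.0981]
 [ 0.6431  0.0979]
 [ 0.6222  0.1019]]
plate ctr [0.5487 0.0405] size [0.3101 0.2187] ang 79.09783935546875
[[ 0.412  -0.0911]
 [ 0.6268 -0.1324]
 [ 0.6854  0.1721]
 [ 0.4707  0.2134]]
```

```bash
echo '{"yaw":-10.91,"o":[0.6030,0.0040,0.028]}' > f.json; python3 -c "
from h import *
print(w2f([.5439,.033,.0405]))"
```

```text
[-0.0635  0.0173  0.0125]
```

{"op": "play_rows", "data": {
  "series": [0.038, 0, 0, 0, 0.038, 0, 0, 0, 0.038, 0, 0, 0, 0.038, 0, 0, 0, 0.038, 0, 0, 0]
}}

```text
time_s: 2.23
tcp_pos: [0.4937, 0.0402, 0.0352]
eef_rot: [128.9, 90.0, 28.0]
contact_force: [0.8, 0.5, -0.0]
gripper_width: 0.0876
```

{"op": "play_rows", "data": {
  "series": [0.001, 0, 0, 0, 0, 0.003, 0, 0, 0, 0.003, 0, 0, 0, 0.003, 0, 0, 0, 0.003, 0, 0]
}}

```text
time_s: 2.65
tcp_pos: [0.5073, 0.0387, 0.0377]
eef_rot: [124.5, 89.8, 23.6]
contact_force: [1.6, 0.1, 0.1]
gripper_width: 0.0873
```

{"op": "play_rows", "data": {
  "series": [0.001, 0.003, 0, 0, 0, 0.003, 0, 0, 0, 0.003, 0, 0, 0, 0.003, 0, 0, 0, 0.003, 0, 0]
}}

```text
time_s: 3.07
tcp_pos: [0.52, 0.035, 0.0346]
eef_rot: [-63.4, 89.9, -164.4]
contact_force: [-4.1, 0.9, 2.9]
gripper_width: 0.0873
```

{"op": "play_rows", "data": {
  "series": [0, 0.003, 0, 0, 0, 0.003, 0, 0, 0, 0.003, 0, 0, 0, 0.003, 0, 0, 0, 0.003, 0, 0]
}}

```text
time_s: 3.48
tcp_pos: [0.5354, 0.0324, 0.0345]
eef_rot: [-54.7, 90.0, -155.6]
contact_force: [-3.1, 0.5, 1.8]
gripper_width: 0.0877
```

```bash
python3 - <<'E'
from seg import *
from plant import get_state,capture
s=get_state(); plan(s,f2w([-.0535,.017,.007]),RF[:2,1])
c=capture("wrist"); cv2.imwrite("pics/w2.png",c["img"]); np.savez("pics/w2.npz",**c)
E
```

```text
tcp [0.5354 0.0324 0.0345] in fence [-0.0717  0.0151  0.0065] F [-3.0705  0.4588  1.8066] w 0.08768057239894213
tool shift before spin [-0.0006  0.0182 -0.0019] n rows 0.4372374818826093
spin rad 3.141160301273309 or -0.0004323523164839749
```

View pics/w2.png

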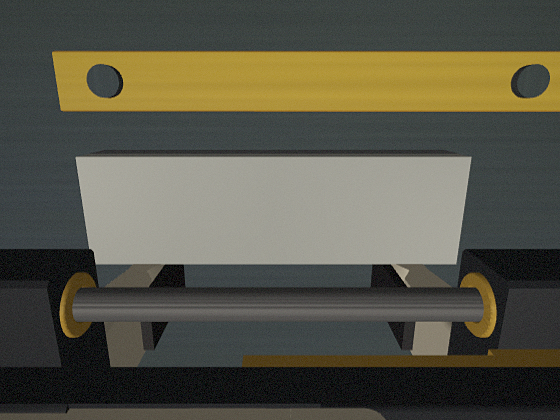

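The stone (rows 155–263) is now square to the fence (row 110), so I keep pushing.

{"op": "play_rows", "data": {
  "series": [0, 0.003, 0, 0, 0, 0.003, 0, 0, 0, 0.003, 0, 0, 0, 0.003, 0, 0, 0, 0.003, 0, 0]
}}

```text
time_s: 3.95
tcp_pos: [0.5502, 0.0296, 0.0344]
eef_rot: [-17.8, 90.0, -118.7]
contact_force: [-1.0, 0.1, -1.5]
gripper_width: 0.0878
```

{"op": "play_rows", "data": {
  "series": [0, 0.001, 0, 0, 0, 0.001, 0, 0, 0, 0.001, 0, 0, 0, 0.0005, 0, 0, 0, 0, 0, 0]
}}

```text
time_s: 4.37
tcp_pos: [0.5517, 0.0294, 0.0345]
eef_rot: [-84.5, 89.8, 174.5]
contact_force: [-9.5, 5.5, 5.5]
gripper_width: 0.0877
```

{"op": "play_rows", "data": {
  "series": [0, 0.001, 0, 0, 0, 0.001, 0, 0, 0, 0.001, 0, 0, 0, 0, 0, 0, 0, 0, 0, 0]
}}

```text
time_s: 4.78
tcp_pos: [0.5516, 0.029, 0.0342]
eef_rot: [-80.0, 89.6, 179.0]
contact_force: [-20.8, 12.1, 14.5]
gripper_width: 0.0876
```

```bash
python3 - <<'E'
from seg import *
from plant import get_state,capture
s=get_state(); plan(s,f2w([-.0535,.017,.007]),RF[:2,1]); print("Ff",RF.T@s["contact_force"], s["moment"])
c=capture("wrist"); cv2.imwrite("pics/w3.png",c["img"]); np.savez("pics/w3.npz",**c)
E
```

```text
tcp [0.5516 0.029  0.0342] in fence [-0.0552  0.0148  0.0062] F [-20.7527  12.0616  14.5233] w 0.0876349758568043
tool shift before spin [-0.0008  0.0017 -0.0022] n rows 0.05170865571027797
spin rad 3.1406451484012208 or -0.0009475051885723396
Ff [-22.6605   7.9158  14.5233] [4.6911 7.4349 0.2606]
```

View pics/w3.png

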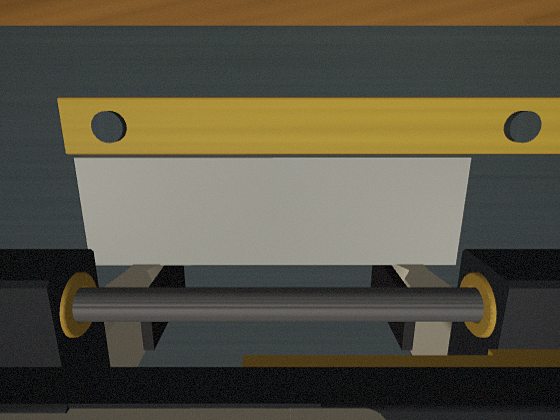

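The stone's far edge meets the fence at row 155 all along. Back off, lift, and go look at the pin.

{"op": "play_rows", "data": {
  "series": [0, -0.004, 0, 0, 0, -0.012, 0, 0, -0.04, -0.005, 0, 0, -0.04, 0, 0, 0, -0.04, 0, 0, 0]
}}

```text
time_s: 5.25
tcp_pos: [0.5357, 0.0324, 0.1562]
eef_rot: [41.8, 90.0, -59.1]
contact_force: [1.9, 0.7, 0.4]
gripper_width: 0.0881
```

{"op": "play_rows", "data": {
  "series": [-0.025, -0.012, 0.03, 0, -0.02, -0.012, 0.034, 0, -0.02, -0.012, 0.034, 0, -0.01, -0.012, 0.034, 0, 0, -0.012, 0.034, 0]
}}

```text
time_s: 5.67
tcp_pos: [0.4464, -0.1204, 0.2331]
eef_rot: [99.5, 89.6, -1.3]
contact_force: [0.7, -0.3, 0.1]
gripper_width: 0.0874
```

{"op": "play_rows", "data": {
  "series": [0, -0.01, 0.034, 0, 0, -0.01, 0.034, 0, 0, -0.01, 0.034, 0, 0, -0.01, 0.034, 0, 0, -0.01, 0.03, 0]
}}

```text
time_s: 6.08
tcp_pos: [0.3643, -0.2746, 0.2305]
eef_rot: [76.2, 89.8, -24.7]
contact_force: [0.3, -0.6, 0.2]
gripper_width: 0.0879
```

```bash
python3 - <<'E'
from seg import *
from plant import get_state,capture
s=get_state(); plan(s,[.476,-.289,.2])
c=capture("wrist"); cv2.imwrite("pics/w4.png",c["img"]); np.savez("pics/w4.npz",**c)
c=capture("top"); cv2.imwrite("pics/top1.png",cv2.resize(c["img"][120:250,180:420],None,fx=3.3,fy=3.3,interpolation=cv2.INTER_CUBIC)); np.savez("pics/top1.npz",**c)
E
```

```text
tcp [ 0.3643 -0.2746  0.2305] in fence [-0.1817 -0.3188  0.2025] F [ 0.3311 -0.5861  0.1966] w 0.08787783017167632
tool shift before spin [ 0.0308  0.1124 -0.0071] n rows 2.694462519926369
```

View pics/w4.png

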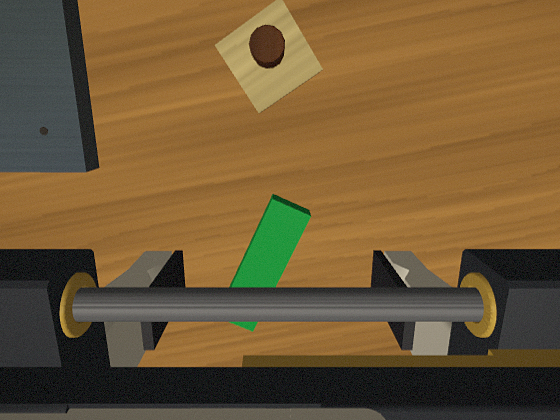

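View pics/top1.png

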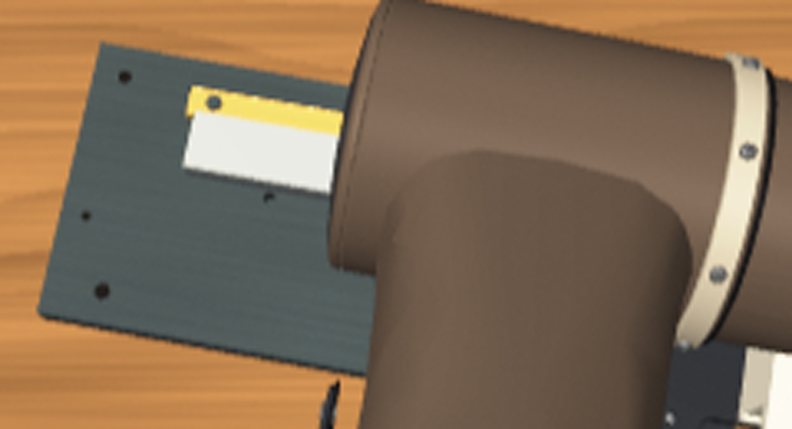

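The stone is flush in the top view, and a small dark spot at crop (268,197) just in front of it may be the hole. I'll localise that and the pin (handle top at wrist (267,42)).

```bash
python3 - <<'E'
from seg import *
t=dict(np.load("pics/top1.npz")); p=at_z(t,(261.0,179.5),.028); print("hole?",p,w2f(p))
t0=dict(np.load("pics/top0.npz"))
w=dict(np.load("pics/w4.npz"))
im=w["img"]; cv2.imwrite("pics/w4c.png",cv2.resize(im[0:130,190:350],None,fx=4,fy=4,interpolation=cv2.INTER_CUBIC))
hsv=cv2.cvtColor(im,cv2.COLOR_BGR2HSV)
m=((hsv[...,2]<130)&(hsv[...,0]<15)).astype(np.uint8)*255
mm=np.zeros_like(m);mm[15:80,235:300]=m[15:80,235:300]
n,l,st,ce=cv2.connectedComponentsWithStats(mm); print(st,ce)
print("top of handle",at_z(w,(267,41),.108))
hc=[at_z(w,q,.035) for q in [(322,70),(258,112),(215,44)]]; hc=np.array(hc); print(hc,"center",(hc[0]+hc[2])/2, np.linalg.norm(hc[0]-hc[1]),np.linalg.norm(hc[1]-hc[2]))
m=((t0["img"].max(2)<90)).astype(np.uint8)*255
mm=np.zeros_like(m);mm[190:220,385:415]=m[190:220,385:415]
n,l,st,ce=cv2.connectedComponentsWithStats(mm); print(st,ce); print(at_z(t0,ce[1],.095))
# fence check again
print("hole neighbourhood",t["img"][174:186,256:268].sum(2))
E
```

```text
hole? [0.5579 0.0374 0.028 ] [-0.0506  0.0242  0.    ]
[[     0      0    560    420 234108]
 [   249     25     36     43   1092]] [[279.5591 210.2648]
 [266.8242  45.5467]]
top of handle [ 0.4817 -0.29    0.108 ]
[[ 0.4604 -0.3344  0.035 ]
 [ 0.4354 -0.2702  0.035 ]
 [ 0.4998 -0.2445  0.035 ]] center [ 0.4801 -0.2895  0.035 ] 0.06897622505327833 0.06929783759855512
[[     0      0    560    420 235072]
 [   393    198     14     13    128]] [[279.4348 209.503 ]
 [399.1641 203.9219]]
[ 0.4772 -0.2888  0.095 ]
hole neighbourhood [[363 499 506 576 605 606 636 673 674 700 700 699]
 [241 256 253 275 348 353 434 502 511 575 606 607]
 [233 231 223 215 230 224 254 258 275 291 347 361]
 [259 259 255 246 244 217 227 232 214 229 223 241]
 [268 266 267 269 209 177 195 244 244 245 239 228]
 [267 267 268 246 130 111 131 226 267 270 268 259]
 [262 264 267 244 139 199 207 240 268 269 270 271]
 [266 262 264 264 217 257 266 265 265 268 267 270]
 [266 265 265 266 265 256 267 263 263 262 262 262]
 [267 268 267 266 268 265 265 266 264 263 261 262]
 [269 270 270 271 270 270 266 267 266 270 268 266]
 [267 267 267 272 272 271 266 270 270 272 270 269]]
```

View pics/w4c.png

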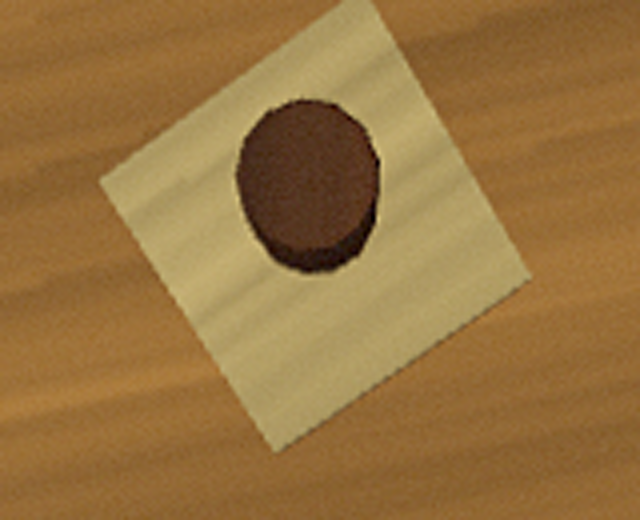

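The dark spot maps to fence (-50.6, +24) mm, right on the hole line; I'll confirm it by feel. The pin axis is at about (0.481, -0.290), and the holder centre and both views agree within 4 mm.

```bash
python3 - <<'E'
from h import *
from plant import get_state
plan(get_state(),[.481,-.2898,.068])
E
```

```text
tcp [ 0.3632 -0.2757  0.2301] in fence [-0.1825 -0.3201  0.2021] F [-0.0199 -0.1743  1.0997] w 0.08759321850124073
tool shift before spin [ 0.1623  0.118  -0.0091] n rows 3.891779701470596
```

{"op": "play_rows", "data": {
  "series": [0, 0.03, -0.003, 0, 0, 0.03, -0.003, 0, 0, 0.03, -0.003, 0, 0, 0.028, 0, 0, 0.02, 0, 0, 0]
}}

```text
time_s: 6.6
tcp_pos: [0.4893, -0.2878, 0.2125]
eef_rot: [72.4, 89.5, -28.4]
contact_force: [0.8, -0.2, 0.6]
gripper_width: 0.0878
```

{"op": "play_rows", "data": {
  "series": [0.035, 0, 0, 0, 0.035, 0, 0, 0, 0.035, 0, 0, 0, 0.03, 0, 0, 0, 0, 0, 0, 0]
}}

```text
time_s: 7.02
tcp_pos: [0.4792, -0.2848, 0.0691]
eef_rot: [-96.7, 89.5, 162.3]
contact_force: [-0.6, 0.6, -0.1]
gripper_width: 0.0876
```

```bash
python3 - <<'E'
from h import *
from plant import get_state,capture
plan(get_state(),[.481,-.2898,.068])
c=capture("wrist"); cv2.imwrite("pics/w5.png",c["img"]);np.savez("pics/w5.npz",**c)
E
```

```text
tcp [ 0.4792 -0.2848  0.0691] in fence [-0.0669 -0.3071  0.0411] F [-0.6241  0.5717 -0.0691] w 0.08761804319885406
tool shift before spin [0.0011 0.0027 0.0045] n rows 0.1082990774963154
```

View pics/w5.png

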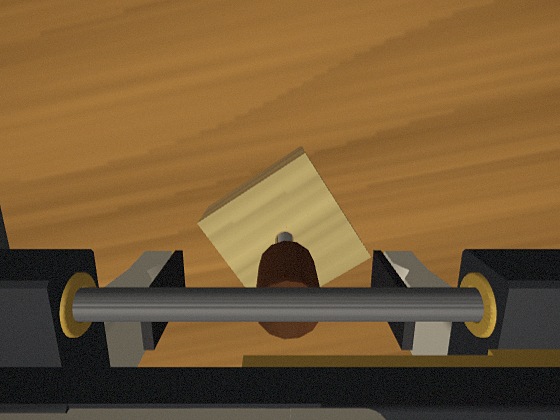

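The handle is between the fingers (288,290), about 4 mm right of centre, which matches the estimate. Centre, then grip.

{"op": "play_rows", "data": {
  "series": [0.001, 0.0027, 0.0045, 0, 0, 0, 0, 0, 0, 0, 0, 0, 0, 0, 0, 0, 0, 0, 0, 0]
}}

```text
time_s: 7.48
tcp_pos: [0.4847, -0.2914, 0.0749]
eef_rot: [88.1, 89.9, -12.8]
contact_force: [0.2, 0.1, 0.3]
gripper_width: 0.0876
```

{"op": "play_rows", "data": {
  "series": [0, 0, 0, 0, 0, 0, 0, 0, 0, 0, 0, 0, 0, 0, 0, 0, 0, 0, 0, 0],
  "jaw": 0,
  "squeeze": 35
}}

```text
time_s: 7.9
tcp_pos: [0.484, -0.2911, 0.0735]
eef_rot: [-91.9, 90.0, 167.2]
contact_force: [0.3, 0.4, -0.5]
gripper_width: 0.0597
```

{"op": "play_rows", "data": {
  "series": [0, 0, 0, 0, 0, 0, 0, 0, 0, 0, 0, 0, 0, 0, 0, 0, 0, 0, 0, 0]
}}

```text
time_s: 8.32
tcp_pos: [0.484, -0.2912, 0.0735]
eef_rot: [-87.5, 90.0, 171.6]
contact_force: [1.2, -0.6, -0.6]
gripper_width: 0.0269
```

```bash
python3 - <<'E'
from h import *
from plant import get_state,capture
s=get_state();plan(s,[.481,-.2898,.068]); print(s["contact_force"])
c=capture("wrist"); cv2.imwrite("pics/w6.png",c["img"]);np.savez("pics/w6.npz",**c)
E
```

```text
tcp [ 0.484  -0.2912  0.0735] in fence [-0.061  -0.3123  0.0455] F [ 1.2056 -0.55   -0.5868] w 0.02689905320551228
tool shift before spin [ 0.0055 -0.0032 -0.0008] n rows 0.13263719785635525
[ 1.2056 -0.55   -0.5868]
```

View pics/w6.png

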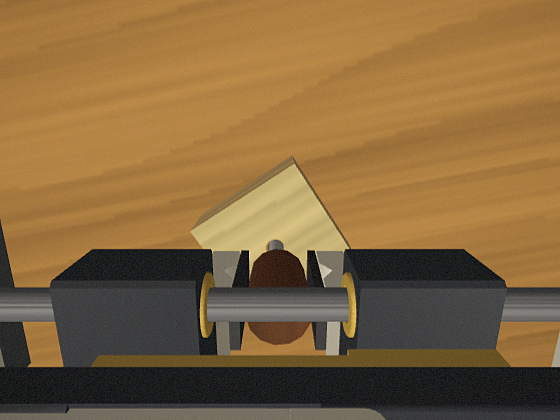

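{"op": "play_rows", "data": {
  "series": [0, 0, 0, 0, -0.01, 0, 0, 0, -0.015, 0, 0, 0, -0.02, 0, 0, 0, -0.02, 0, 0, 0]
}}

```text
time_s: 8.78
tcp_pos: [0.4836, -0.2911, 0.1396]
eef_rot: [-88.0, 89.9, 171.0]
contact_force: [-0.5, 0.4, -0.7]
gripper_width: 0.0257
```

```bash
python3 - <<'E'
from h import *
from plant import get_state,capture
s=get_state();plan(s,f2w([-.0515,.024,.085]),RF[:2,1]); print(s["contact_force"])
c=capture("scene"); cv2.imwrite("pics/s6.png",c["img"]);np.savez("pics/s6.npz",**c)
E
```

```text
tcp [ 0.4836 -0.2911  0.1396] in fence [-0.0614 -0.3123  0.1116] F [-0.4998  0.3809 -0.6686] w 0.0256620986687226
tool shift before spin [ 0.0266  0.0098 -0.3364] n rows 8.065990780640247
spin rad 3.1412181968687616 or -0.00037445672103153527
[-0.4998  0.3809 -0.6686]
```

View pics/s6.png

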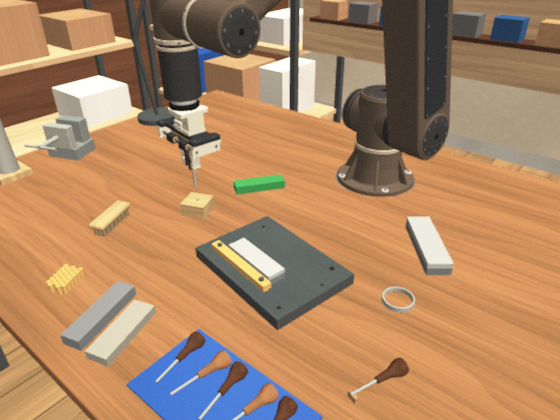

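The pin is held upright above the block (194,175), width 25.7 mm. Carry it to the front of the stone.

{"op": "play_rows", "data": {
  "series": [0, 0, -0.02, 0, 0, 0, -0.04, 0, 0, 0, -0.04, 0, 0, 0, -0.04, 0, 0, 0, -0.04, 0]
}}

```text
time_s: 9.25
tcp_pos: [0.5182, -0.1129, 0.1394]
eef_rot: [106.0, 90.0, 5.0]
contact_force: [1.1, -0.2, -0.8]
gripper_width: 0.0249
```

{"op": "play_rows", "data": {
  "series": [0, 0, -0.04, 0, 0, 0, -0.04, 0, 0, 0, -0.04, 0, 0, 0, -0.02, 0, 0, 0, 0, 0]
}}

```text
time_s: 9.67
tcp_pos: [0.5459, 0.0269, 0.1393]
eef_rot: [121.1, 89.9, 20.4]
contact_force: [-1.1, -0.2, -0.2]
gripper_width: 0.0252
```

```bash
python3 - <<'E'
from h import *
from plant import get_state,capture
s=get_state();plan(s,f2w([-.057,.010,.0635+.004]),RF[:2,1]); print(s["contact_force"])
for n in["wrist","scene"]:
    c=capture(n); cv2.imwrite(f"pics/{n}7.png",c["img"]);np.savez(f"pics/{n}7.npz",**c)
E
```

```text
tcp [0.5459 0.0269 0.1393] in fence [-0.0604  0.0116  0.1113] F [-1.0987 -0.2444 -0.1527] w 0.02522950701442603
tool shift before spin [0.0438 0.0033 0.0017] n rows 1.0511198911995623
spin rad -3.1380722083644517 or 0.003520445225341451
[-1.0987 -0.2444 -0.1527]
```

View pics/wrist7.png

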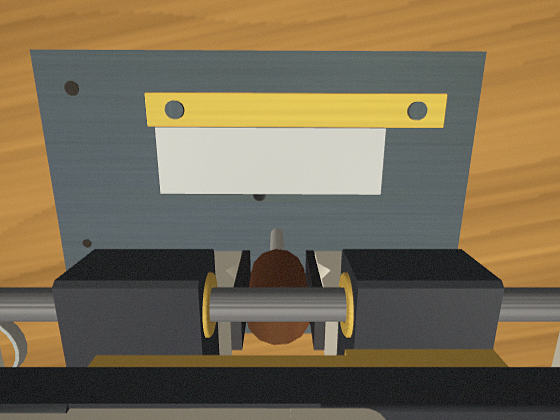

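View pics/scene7.png

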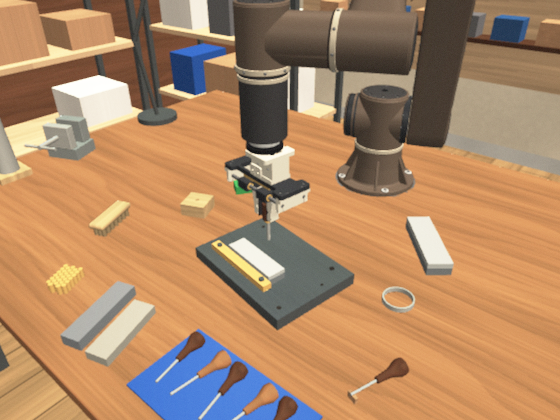

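The hole's front part is visible at wrist (259,197), and the stone is flush with the fence at row 127. Cross-check the hole and the tip.

```bash
python3 - <<'E'
from seg import *
w=dict(np.load("pics/wrist7.npz"))
p=at_z(w,(259,197),.028); print("hole",w2f(p))
a,b,_=masks(w["img"]); bs=seg(w,"stone",a,.053,(140,400,120,200)); bf=seg(w,"fence",b,.044,(130,460,85,130))
print("stone in fence",w2f([*bs.mean(0),.0405]),"fence ctr",w2f([*bf.mean(0),.044]))
tcp=np.array([.5459,.0269,.1393])
for off in (-.004,-.003,-.002,0,.002): 
    print(off,"tip axis px",proj(w,tcp+RF@[off,0,-.0635]), "handle top",proj(w,tcp+RF@[off,0,-.0635+.098]))
s=dict(np.load("pics/scene7.npz"))
for off in (-.004,0,.004): print(proj(s,tcp+RF@[off,0,-.0635]))
cv2.imwrite("pics/z1.png",cv2.resize(w["img"][180:350,230:330],None,fx=4.5,fy=3.5,interpolation=cv2.INTER_CUBIC))
cv2.imwrite("pics/z2.png",cv2.resize(s["img"][190:260,220:320],None,fx=7,fy=7,interpolation=cv2.INTER_CUBIC))
E
```

```text
hole [-0.0526  0.0255  0.    ]
stone ctr [0.5847 0.0245] size [0.1507 0.0448] ang 79.12525177001953
[[ 0.5485 -0.0453]
 [ 0.5925 -0.0537]
 [ 0.6209  0.0942]
 [ 0.5769  0.1027]]
fence ctr [0.614  0.0017] size [0.1995 0.0216] ang 79.07603454589844
[[ 0.5845 -0.0942]
 [ 0.6057 -0.0983]
 [ 0.6435  0.0976]
 [ 0.6223  0.1017]]
stone in fence [-0.0218  0.0166  0.0125] fence ctr [ 0.0112 -0.0002  0.016 ]
-0.004 tip axis px [277.0002 232.7757] handle top [276.2874 317.336 ]
-0.003 tip axis px [277.0065 231.2956] handle top [276.2965 315.0273]
-0.002 tip axis px [277.0128 229.812 ] handle top [276.3056 312.7098]
0 tip axis px [277.0254 226.8344] handle top [276.3239 308.0477]
0.002 tip axis px [277.038  223.8431] handle top [276.3424 303.3493]
[269.1392 239.5518]
[267.7614 240.2142]
[266.3781 240.8793]
```

View pics/z1.png

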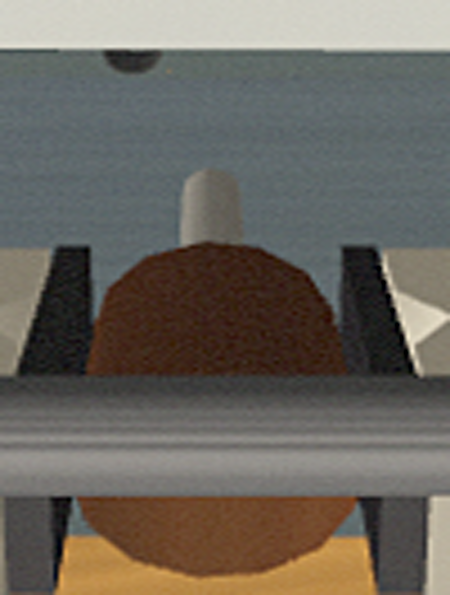

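View pics/z2.png

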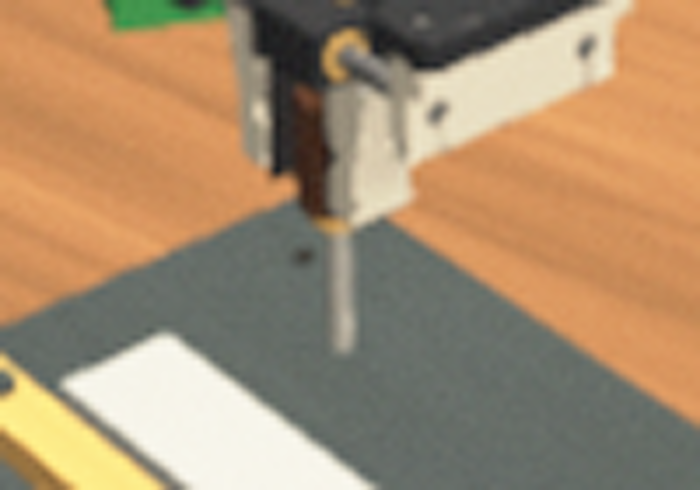

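{"op": "play_rows", "data": {
  "series": [0.015, 0.003, 0, 0, 0.015, 0.003, 0, 0, 0.01, 0, 0, 0, 0.005, 0, 0, 0, 0, 0, 0, 0]
}}

```text
time_s: 10.18
tcp_pos: [0.5496, 0.0208, 0.0925]
eef_rot: [-60.2, 89.9, -161.2]
contact_force: [-1.5, 0.6, -1.6]
gripper_width: 0.0255
```

{"op": "play_rows", "data": {
  "series": [0, 0.002, 0, 0, 0, 0.002, 0, 0, 0, 0.001, 0, 0, 0, 0.0, 0, 0, 0, 0, 0, 0]
}}

```text
time_s: 10.6
tcp_pos: [0.5558, 0.021, 0.094]
eef_rot: [121.8, 90.0, 20.9]
contact_force: [0.5, -0.4, -1.4]
gripper_width: 0.0254
```

```bash
cat > st.py <<'E'
from h import *
from plant import get_state
s=get_state();plan(s,f2w([-.047,.0255,.0635]),RF[:2,1]); print("Ff",RF.T@s["contact_force"],"rot",s["eef_rot"])
E
python3 st.py
```

```text
tcp [0.5558 0.021  0.094 ] in fence [-0.0495  0.0078  0.066 ] F [ 0.5471 -0.4115 -1.3875] w 0.02539046419954237
tool shift before spin [ 0.0025  0.0025 -0.0177] n rows 0.42509581834801596
spin rad 3.141147519954327 or -0.00044513363546627716
Ff [ 0.6151 -0.3005 -1.3875] rot [121.8326  89.9574  20.8971]
```

{"op": "play_rows", "data": {
  "series": [0, 0.001, 0, 0, 0, 0.001, 0, 0, 0, 0.001, 0, 0, 0, 0.0, 0, 0, 0, 0, 0, 0]
}}

```text
time_s: 11.02
tcp_pos: [0.5585, 0.0204, 0.0935]
eef_rot: [-66.4, 90.0, -167.4]
contact_force: [0.4, -0.4, -1.2]
gripper_width: 0.0256
```

```bash
python3 st.py
```

```text
tcp [0.5585 0.0204 0.0935] in fence [-0.0468  0.0077  0.0655] F [ 0.408  -0.3648 -1.1778] w 0.02560106335200152
tool shift before spin [ 0.002  -0.0002 -0.0178] n rows 0.42765164976411874
spin rad 3.1411860430055665 or -0.000406610584226641
Ff [ 0.4697 -0.281  -1.1778] rot [ -66.426    89.9939 -167.3593]
```

{"op": "play_rows", "data": {
  "series": [0, 0.0005, 0, 0, 0, 0.0005, 0, 0, 0, 0.0005, 0, 0, 0, 0.0, 0, 0, 0, 0, 0, 0]
}}

```text
time_s: 11.43
tcp_pos: [0.56, 0.0201, 0.0936]
eef_rot: [38.4, 90.0, -62.5]
contact_force: [-0.1, -0.1, -1.6]
gripper_width: 0.0254
```

```bash
python3 st.py
```

```text
tcp [0.56   0.0201 0.0936] in fence [-0.0453  0.0076  0.0656] F [-0.0685 -0.0743 -1.6261] w 0.0254126998363657
tool shift before spin [ 0.0021 -0.0017 -0.0179] n rows 0.42814302531741855
spin rad 3.141214541042269 or -0.00037811254752417867
Ff [-0.0532 -0.0859 -1.6261] rot [ 38.3921  89.999  -62.5396]
```

{"op": "play_rows", "data": {
  "series": [0, 0.0005, 0, 0, 0, 0.0005, 0, 0, 0, 0.0005, 0, 0, 0, 0.0, 0, 0, 0, 0, 0, 0]
}}

```text
time_s: 11.85
tcp_pos: [0.5614, 0.0198, 0.0936]
eef_rot: [-95.0, 90.0, 164.1]
contact_force: [-1.1, 0.1, -0.8]
gripper_width: 0.0252
```

```bash
python3 st.py
```

```text
tcp [0.5614 0.0198 0.0936] in fence [-0.0438  0.0076  0.0656] F [-1.1388  0.1194 -0.7563] w 0.025207919384375003
tool shift before spin [ 0.0021 -0.0032 -0.0179] n rows 0.42812396808481
spin rad 3.1411990424598026 or -0.00039361112999047876
Ff [-1.1408 -0.0983 -0.7563] rot [-94.9602  89.9996 164.1073]
```

{"op": "play_rows", "data": {
  "series": [0, 0.0005, 0, 0, 0, 0.0005, 0, 0, 0, 0.0, 0, 0, 0, 0.0, 0, 0, 0, 0, 0, 0]
}}

```text
time_s: 12.27
tcp_pos: [0.562, 0.0195, 0.0934]
eef_rot: [-72.1, 90.0, -173.0]
contact_force: [-2.8, 1.7, -0.6]
gripper_width: 0.0256
```

```bash
python3 st.py
```

```text
tcp [0.562  0.0195 0.0934] in fence [-0.0432  0.0075  0.0654] F [-2.776   1.7413 -0.5566] w 0.025565393029484563
tool shift before spin [ 0.0019 -0.0038 -0.018 ] n rows 0.4315577882675535
spin rad 3.14106748370387 or -0.0005251698859232157
Ff [-3.0554  1.1845 -0.5566] rot [ -72.0906   89.9557 -173.0307]
```

{"op": "play_rows", "data": {
  "series": [0, 0.0005, 0, 0, 0, 0.0005, 0, 0, 0, 0.0, 0, 0, 0, 0.0, 0, 0, 0, 0, 0, 0]
}}

```text
time_s: 12.68
tcp_pos: [0.5625, 0.0194, 0.0934]
eef_rot: [-74.0, 89.9, -174.9]
contact_force: [-5.2, 1.5, 1.7]
gripper_width: 0.0256
```

```bash
python3 st.py
python3 - <<'E'
from h import *
from plant import capture
c=capture("wrist"); cv2.imwrite("pics/w8.png",c["img"])
E
```

```text
tcp [0.5625 0.0194 0.0934] in fence [-0.0427  0.0074  0.0654] F [-5.2452  1.4879  1.7275] w 0.02561526335126334
tool shift before spin [ 0.0019 -0.0043 -0.0181] n rows 0.43353640060719967
spin rad 3.1409958595756677 or -0.0005967940141253791
Ff [-5.432   0.4683  1.7275] rot [ -73.9785   89.9039 -174.9227]
```

View pics/w8.png

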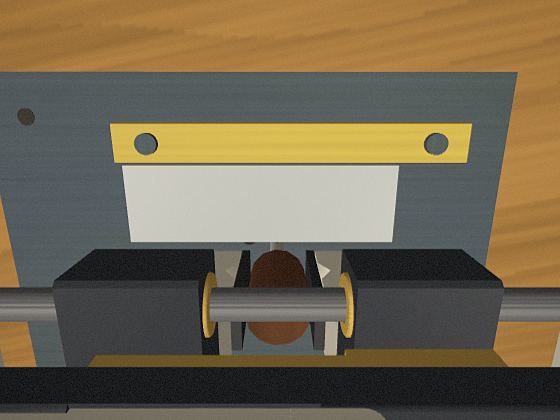

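Contact with the stone started at TCP x ≈ -43.7 mm and builds smoothly, so the line is at TCP ≈ -46.2 mm. Back off, set the tip on the plate and slide toward +y.

{"op": "play_rows", "data": {
  "series": [0, -0.0045, 0, 0, 0, 0, -0.004, 0, 0, 0, -0.004, 0, 0, 0, 0, 0, 0.0015, 0, 0, 0]
}}

```text
time_s: 13.15
tcp_pos: [0.5612, 0.0286, 0.0924]
eef_rot: [111.4, 89.9, 10.5]
contact_force: [0.3, -0.4, -1.2]
gripper_width: 0.0252
```

```bash
python3 st.py
```

```text
tcp [0.5612 0.0286 0.0924] in fence [-0.0457  0.0163  0.0644] F [ 0.2589 -0.4147 -1.1668] w 0.02516843620002756
tool shift before spin [ 0.0009 -0.0013 -0.0092] n rows 0.2216326131116097
spin rad -3.1412758778815344 or 0.0003167757082587208
Ff [ 0.3327 -0.3582 -1.1668] rot [111.3634  89.9242  10.4716]
```

{"op": "play_rows", "data": {
  "series": [0.001, 0, 0, 0, 0.0005, 0, 0, 0, 0, 0, 0, 0, 0, 0, 0, 0, 0, 0, 0, 0]
}}

```text
time_s: 13.57
tcp_pos: [0.5613, 0.0283, 0.0914]
eef_rot: [111.7, 89.9, 10.8]
contact_force: [-0.8, 1.6, 6.1]
gripper_width: 0.0254
```

```bash
python3 st.py
```

```text
tcp [0.5613 0.0283 0.0914] in fence [-0.0456  0.016   0.0634] F [-0.82    1.5609  6.1405] w 0.02539025552031951
tool shift before spin [-0.0001 -0.0014 -0.0095] n rows 0.2286169180427191
spin rad 3.1415338392591274 or -5.881433066567965e-05
Ff [-1.1006  1.3775  6.1405] rot [111.7022  89.9052  10.7888]
```

Plate felt at the predicted height (6 N). Now slide.

{"op": "play_rows", "data": {
  "series": [0, -0.0006, -0.001, 0, 0, 0, -0.0015, 0, 0, 0, -0.0015, 0, 0, 0, -0.001, 0, 0, 0, -0.001, 0]
}}

```text
time_s: 13.98
tcp_pos: [0.5615, 0.0334, 0.0913]
eef_rot: [47.5, 89.9, -53.4]
contact_force: [-1.6, -2.5, 5.3]
gripper_width: 0.0256
```

```bash
python3 st.py
```

```text
tcp [0.5615 0.0334 0.0913] in fence [-0.0463  0.0211  0.0633] F [-1.6451 -2.5341  5.3468] w 0.025554914717250108
tool shift before spin [-0.0002 -0.0007 -0.0044] n rows 0.10651175900469197
spin rad -3.141508668516561 or 8.398507323192916e-05
Ff [-1.1358 -2.7996  5.3468] rot [ 47.5226  89.9234 -53.3826]
```

{"op": "play_rows", "data": {
  "series": [0, 0, -0.001, 0, 0, 0, -0.001, 0, 0, 0, -0.001, 0, 0, 0, -0.0005, 0, 0, 0, 0, 0]
}}

```text
time_s: 14.4
tcp_pos: [0.5615, 0.0379, 0.0901]
eef_rot: [-109.7, 90.0, 149.3]
contact_force: [-0.4, -0.5, -1.3]
gripper_width: 0.0255
```

```bash
python3 st.py
```

```text
tcp [0.5615 0.0379 0.0901] in fence [-0.0471  0.0254  0.0621] F [-0.3518 -0.5287 -1.2712] w 0.025496857775820978
tool shift before spin [-0.0014  0.0001 -0.0001] n rows 0.032452844270865464
spin rad 3.141169560080662 or -0.00042309350913116717
Ff [-0.2454 -0.5857 -1.2712] rot [-109.7245   89.9701  149.3412]
```

The tip dropped in at y = 25.4 mm (force gone, z 1.3 mm lower). Lower it.

{"op": "play_rows", "data": {
  "series": [0.002, 0, 0, 0, 0.002, 0, 0, 0, 0.002, 0, 0, 0, 0.001, 0, 0, 0, 0, 0, 0, 0]
}}

```text
time_s: 14.82
tcp_pos: [0.5615, 0.0375, 0.0831]
eef_rot: [-59.4, 90.0, -160.3]
contact_force: [0.0, 0.2, -1.1]
gripper_width: 0.0251
```

```bash
python3 st.py
```

```text
tcp [0.5615 0.0375 0.0831] in fence [-0.0471  0.0251  0.0551] F [ 0.0357  0.2427 -1.1113] w 0.025140415539808482
tool shift before spin [-0.0084  0.0001 -0.0004] n rows 0.20132986118679505
spin rad 3.1411992480934594 or -0.0003934054963337097
Ff [-0.0109  0.2451 -1.1113] rot [ -59.3535   89.9655 -160.2861]
```

{"op": "play_rows", "data": {
  "series": [0.003, 0, 0, 0, 0.003, 0, 0, 0, 0.003, 0, 0, 0, 0.002, 0, 0, 0, 0.001, 0, 0, 0]
}}

```text
time_s: 15.23
tcp_pos: [0.5616, 0.0375, 0.0711]
eef_rot: [-58.8, 90.0, -159.8]
contact_force: [0.8, 0.4, -0.9]
gripper_width: 0.0257
```

```bash
python3 st.py
```

```text
tcp [0.5616 0.0375 0.0711] in fence [-0.047   0.025   0.0431] F [ 0.8096  0.3604 -0.8978] w 0.025701533978367563
tool shift before spin [-0.0204  0.     -0.0005] n rows 0.4890461241668095
spin rad 3.141113621135447 or -0.00047903245434621766
Ff [ 0.7268  0.5071 -0.8978] rot [ -58.8442   89.9739 -159.7816]
```

{"op": "play_rows", "data": {
  "series": [0.001, 0, 0, 0, 0.001, 0, 0, 0, 0, 0, 0, 0, 0, 0, 0, 0, 0, 0, 0, 0]
}}

```text
time_s: 15.65
tcp_pos: [0.5619, 0.0375, 0.0704]
eef_rot: [86.7, 90.0, -14.2]
contact_force: [-1.5, -1.0, 6.1]
gripper_width: 0.0251
```

```bash
python3 st.py
```

```text
tcp [0.5619 0.0375 0.0704] in fence [-0.0467  0.0251  0.0424] F [-1.4655 -0.9919  6.0511] w 0.025147192531041928
tool shift before spin [-0.0211 -0.0003 -0.0004] n rows 0.5068081299701844
spin rad 3.1415835119510325 or -9.141638760645776e-06
Ff [-1.2513 -1.2513  6.0511] rot [ 86.7101  89.9618 -14.2004]
```

The pin is bottomed at exactly the predicted height. Release and rise.

{"op": "play_rows", "data": {
  "series": [-0.001, 0, 0, 0, 0, 0, 0, 0, 0, 0, 0, 0, 0, 0, 0, 0, 0, 0, 0, 0],
  "jaw": 80
}}

```text
time_s: 16.07
tcp_pos: [0.5617, 0.0376, 0.0704]
eef_rot: [-57.7, 90.0, -158.6]
contact_force: [-0.7, 0.0, 0.4]
gripper_width: 0.0533
```

{"op": "play_rows", "data": {
  "series": [0, 0, 0, 0, 0, 0, 0, 0, 0, 0, 0, 0, 0, 0, 0, 0, 0, 0, 0, 0]
}}

```text
time_s: 16.48
tcp_pos: [0.5617, 0.0376, 0.0705]
eef_rot: [-48.6, 90.0, -149.5]
contact_force: [0.0, 0.4, 1.3]
gripper_width: 0.0698
```

{"op": "play_rows", "data": {
  "series": [-0.005, 0, 0, 0, -0.02, 0, 0, 0, -0.03, 0, 0, 0, -0.04, 0, 0, 0, -0.04, 0, 0, 0]
}}

```text
time_s: 16.9
tcp_pos: [0.5609, 0.0373, 0.207]
eef_rot: [-54.2, 89.9, -155.1]
contact_force: [1.9, -0.0, -0.3]
gripper_width: 0.07
```

{"op": "play_rows", "data": {
  "series": [0, -0.03, 0, 0, 0, -0.03, 0, 0, 0, -0.03, 0, 0, 0, -0.02, 0, 0, 0, 0, 0, 0]
}}

```text
time_s: 17.32
tcp_pos: [0.4505, 0.0583, 0.2064]
eef_rot: [170.2, 89.9, 69.3]
contact_force: [-0.2, 0.3, -0.5]
gripper_width: 0.0706
```

```bash
python3 - <<'E'
from seg import *
from plant import get_state,capture
s=get_state();print(s["tcp_pos"],s["contact_force"],s["gripper_width"])
for n in["wrist","scene","top"]:
    c=capture(n); cv2.imwrite(f"pics/{n}9.png",c["img"]);np.savez(f"pics/{n}9.npz",**c)
w=dict(np.load("pics/wrist9.npz"));a,b,_=masks(w["img"]); bs=seg(w,"stone",a,.053,(100,460,60,245)); bf=seg(w,"fence",b,.044,(80,500,20,200))
print("stone in fence",w2f([*bs.mean(0),.0405]))
tip=f2w([-.0505,.0252,-.021])
for n in ["wrist","scene","top"]:
    c=dict(np.load(f"pics/{n}9.npz")); print(n,"expect handle top px",proj(c,tip+[0,0,.098]),"handle bottom",proj(c,tip+[0,0,.056]))
s=dict(np.load("pics/scene9.npz"))["img"]; cv2.imwrite("pics/s9c.png",cv2.resize(s[190:330,180:370],None,fx=4,fy=4,interpolation=cv2.INTER_CUBIC))
E
```

```text
[0.4505 0.0583 0.2064] [-0.2344  0.2789 -0.5153] 0.0705605060000954Traceback (most recent call last):
  File "<stdin>", line 6, in <module>
  File "seg.py", line 5, in seg
    cs,_=cv2.findContours(m,cv2.RETR_EXTERNAL,cv2.CHAIN_APPROX_NONE); k=max(cs,key=cv2.contourArea)
                                                                        ~~~^^^^^^^^^^^^^^^^^^^^^^^^
ValueError: max() iterable argument is empty
```

View pics/wrist9.png

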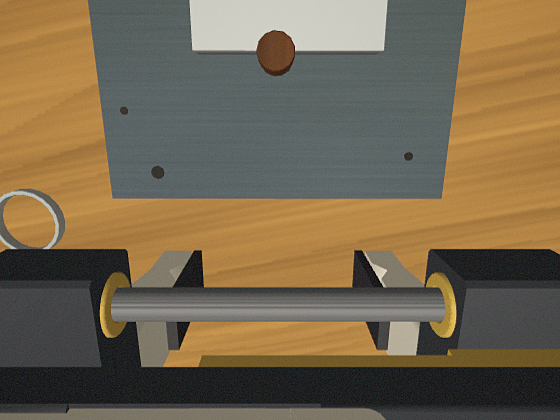

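View pics/top9.png

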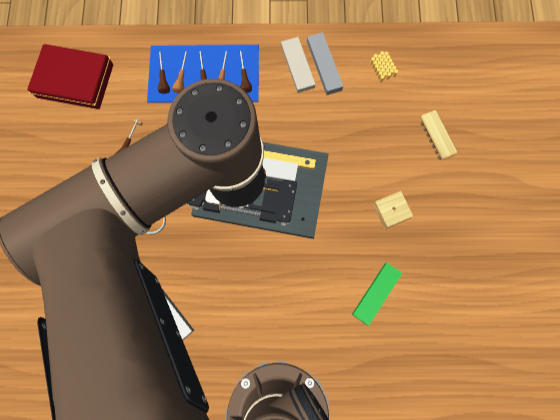

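The pin stands upright in front of the stone at wrist (276,52), but the fence is out of view. Raise the arm for a better check.

{"op": "play_rows", "data": {
  "series": [-0.03, -0.005, 0, 0, -0.03, -0.005, 0, 0, -0.03, -0.005, 0, 0, -0.03, -0.005, 0, 0, 0, 0, 0, 0]
}}

```text
time_s: 17.88
tcp_pos: [0.4368, 0.0627, 0.3317]
eef_rot: [118.5, 89.5, 17.6]
contact_force: [0.6, 0.4, 1.9]
gripper_width: 0.0704
```

```bash
python3 - <<'E'
from seg import *
from plant import get_state,capture
s=get_state();print(s["tcp_pos"],s["contact_force"],s["gripper_width"])
for n in["wrist","scene"]:
    c=capture(n); cv2.imwrite(f"pics/{n}10.png",c["img"]);np.savez(f"pics/{n}10.npz",**c)
tip=f2w([-.0505,.0252,-.021])
for n in ["wrist","scene"]:
    c=dict(np.load(f"pics/{n}10.npz")); print(n,"expect handle top px",proj(c,tip+[0,0,.098]),"handle bottom",proj(c,tip+[0,0,.056]))
s=dict(np.load("pics/scene10.npz"))["img"]; cv2.imwrite("pics/s10c.png",cv2.resize(s[190:330,180:370],None,fx=4,fy=4,interpolation=cv2.INTER_CUBIC))
w=dict(np.load("pics/wrist10.npz"));a,b,_=masks(w["img"])
try:
    bf=seg(w,"fence",b,.044,(80,500,0,200)); bs=seg(w,"stone",a,.053,(100,460,0,245))
    print("stone in fence",w2f([*bs.mean(0),.0405]))
except Exception as e: print(e)
E
```

```text
[0.4368 0.0627 0.3317] [0.5972 0.3969 1.8795] 0.07035765415544788
wrist expect handle top px [279.347   54.6383] handle bottom [279.3479  60.1376]
scene expect handle top px [267.812  233.8851] handle bottom [268.1597 249.1878]
fence ctr [0.6093 0.003 ] size [0.1994 0.0128] ang 79.0468521118164
[[ 0.5841 -0.0937]
 [ 0.5967 -0.0961]
 [ 0.6346  0.0997]
 [ 0.622   0.1021]]
stone ctr [0.5845 0.0246] size [0.1503 0.044 ] ang 79.05326080322266
[[ 0.5487 -0.045 ]
 [ 0.5918 -0.0533]
 [ 0.6204  0.0943]
 [ 0.5772  0.1026]]
stone in fence [-0.022   0.0168  0.0125]
```

View pics/wrist10.png

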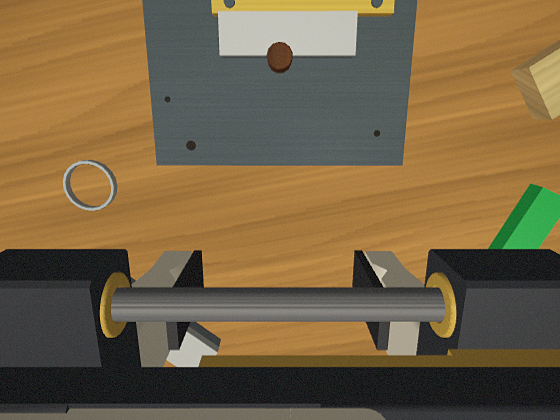

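View pics/s10c.png

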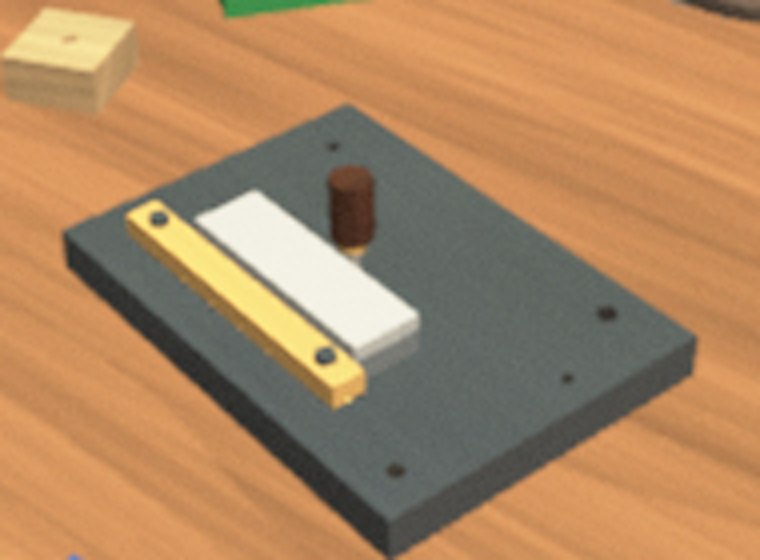

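The pin handle sits at scene (267.5,234), against (267.8,233.9) predicted for fully home. The stone is at x = -22.0, y = +16.8 mm and parallel to the fence.

```bash
python3 -c "
from plant import close_job; print(close_job())"
```

```text
the job is handed in; nothing more can be done
None
```

The job is done and handed in after about 18 s of the 72 s: the stone is against the fence and the pin is released in its hole. No verdict comes back, so this rests on my own checks.

- **Stone:** I pushed it square with the open fingers until the force reached about 23 N. The last picture puts its centre at x = -22.0 mm and y = +16.8 mm in the fence frame. Its angle was 79.05° both for the stone and for the fence, so it is parallel.
- **Hole:** I touched the pin against the stone to find the hole line, then slid the tip over the plate under about 5 N. It dropped in at y ≈ +25 mm, where the camera had shown a dark spot.
- **Pin:** It bottomed with the tool at 70.4 mm, against 70.5 mm predicted for fully home. After release it stands upright, with its handle within half a pixel of the predicted position.
- **Robot:** It stands clear above the bench and touches nothing.
- **Bystanders:** The arm did not go near the bracelet, graver or brush, and nothing in the pictures suggests they moved. I did not measure their positions at the end.

One small disagreement: while the hole was half hidden by the stone, the wrist view put it at x = -52.6 mm. The top view gave -50.6 mm, and the pin went in on the nominal -50.5 mm line.

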